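# Stand the tipped medicine bottles up in the stock lane

### The job

Tidy the row of medicine bottles in the grey stock lane: stand the bottle that is leaning over the front rail upright again in its own place, and take the other bottle off the blue sloping rest and stand it upright on the orange mark in the row's empty place. Set both down on the lane's floor without dropping them, squared up with the row, and leave the bottles that already stand, the pen pot and the red packs where they are.

Things in the scene. Friction and masses are not known exactly. Their poses are not given: they have to be found in the camera images.
- lane: fixed grey tray. Origin: on its underside, mid-row; x across, away from the robot, y along the row. Floor top z 5 mm. Aluminium front rail (far side): inner face x +52, top z 45. Back wall (robot side): inner face x -31, top z 50. Both 5 thick. End walls y +-200. Five places on x = 0, 76 mm apart, the middle at y = 0: three standing bottles, one leaning, one empty, any order
- place: flat orange 40 mm square on the lane's floor that marks the empty place; origin: its centre, at the height of the floor's top
- bottle_leaning: square white bottle, 46 x 46 mm body 112 mm high, blue cap (30 mm across) to 130 mm, about 0.2 kg, green band; origin: centre of its underside, z from foot to cap. It leans about 40 degrees in its place in the lane, towards the lane's +x: foot on the floor, side on the front rail, cap away from the robot; the centre of its underside is already on the row line, 15 mm over the floor
- bottle_returned: square white bottle, 46 x 46 mm body 112 mm high, blue cap (30 mm across) to 130 mm, about 0.2 kg, green band; origin: centre of its underside, z from foot to cap. It lies back about 42 degrees from upright on the blue rest, leaning towards the rest's +x
- rest: fixed blue sloping rest: a bed 40 mm wide, 6 mm thick under the lower 58 mm of the bottle's side and a plate 40 mm wide under its foot, on a dark base 120 x 80 x 10 mm. Origin: on the table under the centre of the bottle's underside, which is 55 mm up; x points the way the bottle leans. Above the bed the bottle is free on all sides
- bottle_a: square white bottle, 46 x 46 mm body 112 mm high, blue cap (30 mm across) to 130 mm, about 0.2 kg, green band; origin: centre of its underside, z from foot to cap; stands in the lane, to be left alone
- bottle_b: square white bottle, 46 x 46 mm body 112 mm high, blue cap (30 mm across) to 130 mm, about 0.2 kg, green band; origin: centre of its underside, z from foot to cap; stands in the lane, to be left alone
- bottle_c: square white bottle, 46 x 46 mm body 112 mm high, blue cap (30 mm across) to 130 mm, about 0.2 kg, green band; origin: centre of its underside, z from foot to cap; stands in the lane, to be left alone
- pen_pot: loose black round pot, 76 mm across, 95 mm high, pens to 145 mm, on the table beyond the lane; origin: centre of its underside; to be left alone
- red_packs: loose block of two red and white medicine packs, 70 x 110 mm, 66 mm high, on the table beyond the lane; origin: centre of its underside; to be left alone
Not all that is in view belongs to the job. Leave any brown or yellow look-alike of the bottle_returned alone.

How it is judged:
By the outcome, as a careful person would: the job done as asked, in the order asked, and still so for the second after the job is handed in, with the robot touching nothing.
It also fails if it takes over 59 s, if anything falls off the work surface, if the arm or the gripper's body presses on something with over 40 N, if the wrist force passes 120 N, or if a joint passes its speed limit or range.

### The arm

A 7-joint arm with a two-finger parallel gripper is mounted at the origin on the work surface. World frame = base frame: x ahead of the robot, y to its left, z up, the work surface at z = 0. Lengths are in m, angles in rad, forces in N, time in s.
With the tool pointing down it reaches from about 0.4 to 0.85 m from the base axis. Payload 10.4 kg.
Tool frame: the origin (TCP) lies midway between the tips of the shut fingers; the grasp point (between the pads) lies r.grip_point_offset behind it (r.grip_point_offset is the distance from the TCP to the grasp point, in m); z points along the fingers, y is the line along which they close (so a half turn about z gives the same grasp; the last joint's range is limited). The gripper opens to 87 mm and grips with 3 to 60 N. Pads are 19 mm wide; open, the fingers measure 117 mm over their backs; the gripper's body (75 mm by 190 mm) begins 51 mm behind the grasp point.
Start: joints at [1.158, 0.332, -0.065, 1.46, 0.022, 1.35, -0.088], TCP at [0.238, -0.578, 0.223] pointing down, gripper open.
Joint ranges: [-2.6, 2.6], [-0.5, 2.12], [-1.47, 1.34], [0.16, 2.42], [-1.27, 4.41], [0.06, 2.06], [-2.6, 2.6]. Speed limits (rad/s): [2.22, 2.22, 2.79, 2.79, 3.14, 3.14, 3.14].

### API

Orientations are given as a unit quaternion [x, y, z, w].
In Python, from bench import r gives the robot as it stands.
- The arm moves only by the tool play_rows, never from a script. Its arguments are lists of equal length, an entry for each row: "claw": the closure, from 0 (fully open) to 1 (shut); "delta_pos": the shift along the tool's x, y, z scaled (see below), a list of three; "delta_rot": the turn, a rotation vector about the tool's x, y, z scaled (see below), a list of three. A call has 1 to 8 rows; each row shifts and turns the commanded pose from where the row before left it, along the tool's axes as they then stand; what a row does not reach is not made up. The controller multiplies each number of a shift by 200 mm and each number of a turn by pi rad. A row lasts 1/10 s, in which the tool goes at most 50 mm and 8.59 degrees, less where a joint would pass 70% of its speed; a pose out of reach is approached as far as the arm can. A call with a number of a shift or a turn outside -1 to 1 is refused whole. A call with a gripper value outside its range is refused whole. The fingers move at their own pace and stop on an object; "squeeze" is the grip in N (left out, the last holds). Time passes only in rows, so rows that do not move let the fingers close. It gives the time, the measured TCP pose, the force, the opening and the grip force at its end, in the units of the state.
- r.read_state(): the state, without advancing time (a new reading comes with each control period).
- r.camera(name): name is "scene" or "top" or "wrist"; returns a dict with "pixels" (400x640x3 uint8, red, green, blue), "camera_matrix" (3x3 intrinsics, pixels), "cam_to_world" (4x4, takes a point from camera to world coordinates); the wrist camera has in their place "hand_eye" (4x4, takes a point from camera to tool coordinates, whose origin is the TCP and whose axes are the flange's). Camera axes: x right, y up, looking along -z (the intrinsics and any distortion apply to the point x, -y, -z); pixel columns grow to the right and rows downward; lengths in m; the calibration is good to about 2 mm. A picture is of the moment at which its call begins: read the wrist's pose just before it. There is no depth.
- r.close_job(): hands the job in; it is judged then, once.
The state is a dict: "time": time; "joint_positions": joint angles; "joint_vel": joint speeds; "joint_torque": joint torques, N m; "ee_pos": TCP position; "eef_rot": TCP orientation; "ft_force": force on the tool from outside, world axes, zero at the start; "torque": the same for the moment, N m; "width": finger opening in m; "grip_force": force on a finger pad.
Only numpy, scipy, OpenCV 4.12 (cv2) and the standard library are available. Lean on these libraries where they do the work, as an engineer would, in place of code of your own. Each camera call takes 0.05 s, during which the arm holds its last target. There are 200 camera calls.

## Working session

There is one attempt and no reset: what is moved stays moved. The work goes in short steps, Python scripts to look and compute and a tool call to move; the robot and the scene stay as the last step left them, time stands still between calls to the robot, and variables do not carry over. Pictures are saved under pics/ and viewed, at most 12 in all, crops included, and the job is handed in when it is done.

Besides the shell and the picture viewer there is one more tool, called after "Request:" as name(argument=value, ...) on one line, values as JSON. play_rows: Moves the arm, as the interface text tells. Shifts and turns lie within -1 to 1; 1 stands for 200 mm of shift or pi rad of turn. Its arguments: {"type":"object","properties":{"claw":{"type":"array"},"delta_pos":{"type":"array"},"delta_rot":{"type":"array"},"squeeze":{"type":"number"}},"required":["claw","delta_pos","delta_rot"]}

```bash
ls; mkdir -p pics
python3 - <<'E'
from bench import r
import cv2,pickle
s=r.read_state();print(s, r.grip_point_offset)
d={}
for n in("scene","top","wrist"):
    c=r.camera(n);d[n]=c;cv2.imwrite(f"pics/{n}0.png",c["pixels"][:,:,::-1])
    print(n,{k:v for k,v in c.items() if k!="pixels"})
pickle.dump(d,open("cams.pkl","wb"))
E
```

```text
pics
{'time': 0.0, 'joint_positions': array([ 1.15839309,  0.33284222, -0.06469736,  1.46095865,  0.02160902,
        1.34989842, -0.08853849]), 'joint_vel': array([-5.05980122e-04,  4.24577681e-04,  1.77613994e-03, -3.66717070e-05,
        3.70799354e-04, -4.99407450e-04, -5.43622049e-04]), 'joint_torque': array([-1.99937790e-04, -6.23272634e+01,  2.39177572e-02, -3.89900208e+01,
       -6.15097792e-02,  3.98573920e-02,  1.07886663e-04]), 'ee_pos': array([ 0.23734379, -0.57775428,  0.22176418]), 'eef_rot': array([ 9.81068192e-01,  1.93661316e-01, -1.73983357e-04, -6.83616829e-04]), 'ft_force': array([-0.93600297,  0.12453617,  0.2263403 ]), 'torque': array([-0.03372152, -0.01554186,  0.01807723]), 'grip_force': 0.0, 'width': 0.08711548595283214} 0.0187
scene {'camera_matrix': array([[480.92584111,   0.        , 318.40137401],
       [  0.        , 480.92584111, 201.80354789],
       [  0.        ,   0.        ,   1.        ]]), 'cam_to_world': array([[ 0.78279634, -0.50296638,  0.36640783,  1.10278681],
       [ 0.62220994,  0.62393165, -0.47282564, -0.47610519],
       [ 0.00920196
[... 376 characters left out ...]
93,  0.01939777, -0.01348289,  0.16507577],
       [-0.01029793,  0.15581328,  0.98773285,  1.35593046],
       [ 0.        ,  0.        ,  0.        ,  1.        ]])}
wrist {'camera_matrix': array([[325.92088692,   0.        , 312.96686728],
       [  0.        , 325.92088692, 200.7671455 ],
       [  0.        ,   0.        ,   1.        ]]), 'hand_eye': array([[-1.61096893e-03,  9.65290515e-01,  2.61173555e-01,
         7.12961122e-02],
       [ 9.99998701e-01,  1.54147573e-03,  4.70931803e-04,
        -1.64841827e-04],
       [ 5.19933046e-05,  2.61173975e-01, -9.65291745e-01,
        -1.61238015e-01],
       [ 0.00000000e+00,  0.00000000e+00,  0.00000000e+00,
         1.00000000e+00]])}
```

View pics/scene0.png

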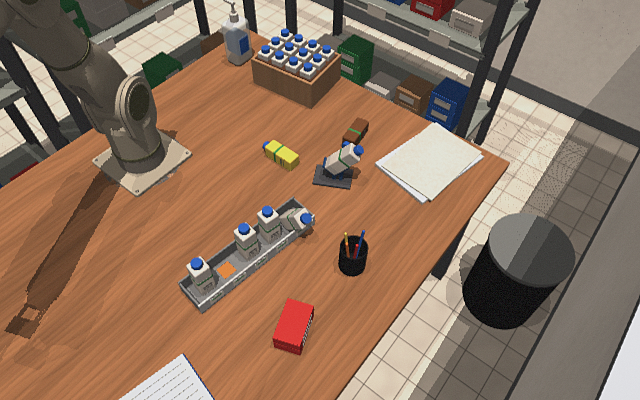

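View pics/top0.png

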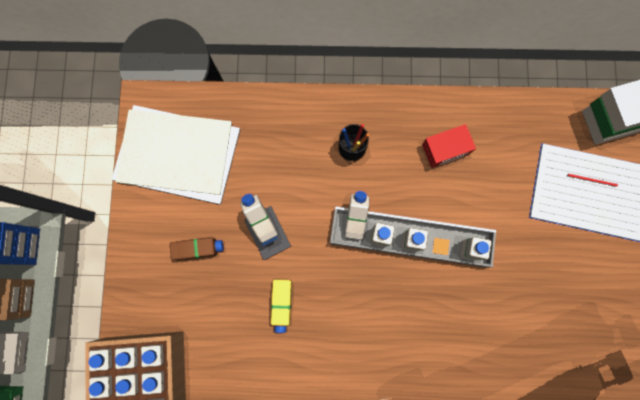

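The picture shows the row at top px x 335–495: standing caps at (383,233), (418,238) and (482,247), the orange mark at (441,246) and the leaning bottle at (358,215).

What could be taken for bottle_returned (top px):
- the white bottle on the blue rest (259,218)
- the brown bottle lying at (195,248)
- the yellow bottle lying at (281,305)
- the boxed white bottles (125,372)

I choose the white one at (259,218) and check it in a close crop.

Run:
```python
import cv2,pickle,numpy as np
d=pickle.load(open("cams.pkl","rb"))
t=d["top"]["pixels"][180:275,230:500,::-1]; s=d["scene"]["pixels"][130:315,175:375,::-1]
cv2.imwrite("pics/c1.png",cv2.resize(t,None,fx=2.96,fy=2.96,interpolation=cv2.INTER_CUBIC))
cv2.imwrite("pics/c2.png",cv2.resize(s,None,fx=3.2,fy=3.2,interpolation=cv2.INTER_CUBIC))
for n in("top","scene"):
    h=cv2.cvtColor(d[n]["pixels"],cv2.COLOR_RGB2HSV)
    for nm,lo,hi in(("blue",(100,150,80),(125,255,255)),("orange",(8,170,180),(18,255,255)),("green",(45,80,40),(80,255,255))):
        m=cv2.inRange(h,lo,hi);k,_,st,c=cv2.connectedComponentsWithStats(m)
        for i in range(1,k):
            x,y=c[i]
            if st[i,4]>12 and ((230<x<500 and 180<y<270) if n=="top" else (175<x<375 and 130<y<315)):print(n,nm,c[i].round(1),st[i])
```

```text
top blue [360.3 196.5] [356 192  10  10  85]
top blue [247.7 199.7] [242 195  12  11  90]
top blue [383.6 232.8] [379 228  10  11  86]
top blue [417.9 237.9] [413 233  11  11  90]
top blue [481.7 247.3] [476 242  12  11 101]
scene blue [344.9 143.3] [342 141   7   6  25]
scene blue [264.8 144.1] [263 142   6   7  18]
scene blue [358.1 149.6] [354 145  10   9  67]
scene blue [323.7 162. ] [322 158   4   9  14]
scene blue [266.6 210.4] [262 206  10  11  78]
scene blue [305.4 217.9] [300 214  11   9  83]
scene blue [243.2 228. ] [238 223  11  11  86]
scene blue [360.1 241.8] [356 230   9  28  51]
scene blue [195.9 262.8] [191 258  11  11  95]
scene orange [225.9 269.5] [217 262  19  16 170]
scene green [355.5 131.8] [348 128  13  12  30]
scene green [276.8 152. ] [274 145  10  17  29]
scene green [341.8 158.9] [338 149  11  19  28]
```

View pics/c1.png

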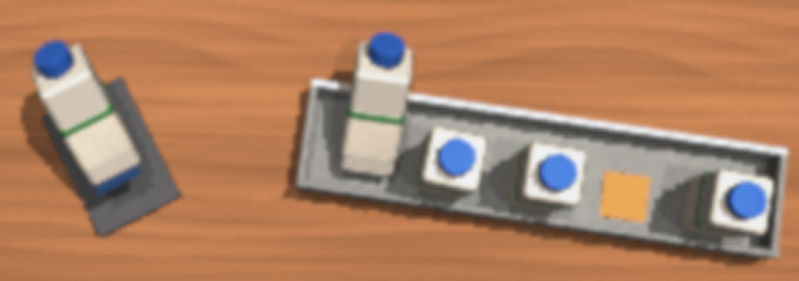

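View pics/c2.png

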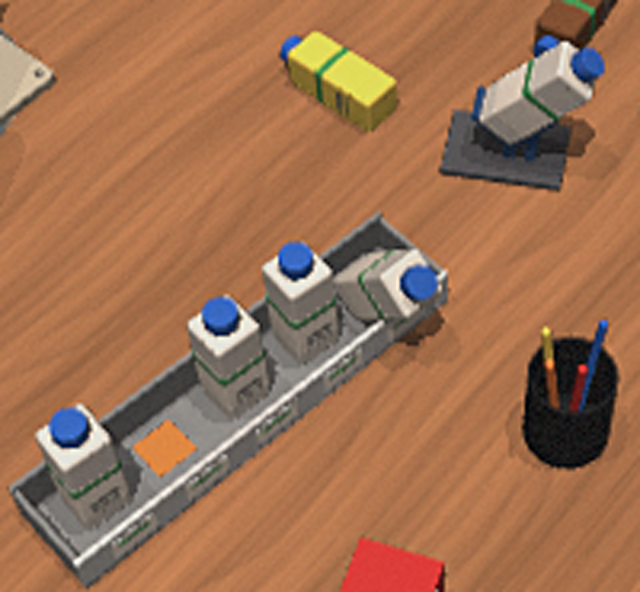

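The crop confirms the choice: a white bottle with a green band on the blue rest, foot edge at crop (137,153)–(94,186). The leaning bottle is in the +y end place, and the orange mark is between the second and third standing bottles, at crop (625,197). Next I fit the poses.

```bash
cat > h.py <<'E'
import numpy as np,pickle
from scipy.spatial.transform import Rotation as R
d=pickle.load(open("cams.pkl","rb"))
def proj(n,P):
    c=d[n];T=np.linalg.inv(c["cam_to_world"]);p=np.atleast_2d(P)@T[:3,:3].T+T[:3,3]
    q=(p*[1,-1,-1])@c["camera_matrix"].T;return q[:,:2]/q[:,2:]
def T1(u): return np.array(u)/2.96+[230,180]-.3
def S1(u): return np.array(u)/3.2+[175,130]-.3
E
python3 - <<'E'
from h import *
from scipy.optimize import least_squares as ls
def lane(p,q): return R.from_euler("z",p[2]).apply(q)+[p[0],p[1],0]
caps=np.array([[0,76,.132],[0,0,.132],[0,-152,.132],[0,-76,.005]])*[1,1e-3,1]
obs={"top":np.array([[383.6,232.8],[417.9,237.9],[481.7,247.3],T1([625.5,197])]),
"scene":np.array([[266.6,210.4],[243.2,228],[195.9,262.8],[225.9,269.5]])}
def fit(names):
    f=lambda p:np.concatenate([(proj(n,lane(p,caps))-obs[n]).ravel() for n in names])
    s=ls(f,[.5,0,0]);print(names,s.x.round(4),f(s.x).reshape(-1,2).round(1).tolist());return s.x
for n in(["top"],["scene"],["top","scene"]):p=fit(n)
# leaning
def bot(o,yaw,tilt,q): return R.from_euler("zy",[yaw,tilt]).apply(q)+o
def fl(v,n):
    o=lane(p,np.array([[0,.152,.02]]))[0];return proj(n,bot(o,p[2]+v[1],v[0],np.array([[0,0,.127]])))
co={"top":[360.3,196.5],"scene":[305.4,217.9]}
s=ls(lambda v:np.concatenate([(fl(v,n)-co[n]).ravel() for n in co]),[.7,0]);print("lean tilt,dyaw",np.degrees(s.x),s.fun.round(1))
# returned: x,y,yaw,tilt
def fr(v):
    o=np.array([v[0],v[1],.055]);b=lambda q:bot(o,v[2],v[3],np.array(q))
    return np.concatenate([(proj("top",b([[0,0,.127],[-.023,-.023,0],[-.023,.023,0]]))-np.array([[247.7,199.7],T1([137,153]),T1([94,186])])).ravel(),
     (proj("scene",b([[0,0,.127]]))-np.array([358.1,149.6])).ravel(),[(v[3]-np.radians(42))*30]])
s=ls(fr,[.5,.3,.4,.7]);print("ret",s.x[:2].round(4),np.degrees(s.x[2:]),s.fun.round(1))
# base long edge direction
from numpy import linalg
def unproj(n,u,z):
    c=d[n];K=c["camera_matrix"];r=np.linalg.solve(K,[*u,1])*[1,-1,-1];r=c["cam_to_world"][:3,:3]@r;t=c["cam_to_world"][:3,3];return t+r*(z-t[2])/r[2]
a,b,c=[unproj("top",T1(u),.01) for u in([123,78],[182,196],[103,236])]
print(a,b,c,np.degrees(np.arctan2(*(a-b)[[1,0]])),np.degrees(np.arctan2(*(c-b)[[1,0]])))
E
```

```text
['top'] [ 0.5183 -0.0421 -0.1272] [[2.0, 0.3], [-0.2, -0.1], [0.5, 0.1], [-2.5, -0.3]]
['scene'] [ 0.5201 -0.044  -0.1308] [[-1.1, 1.0], [0.2, -0.3], [-0.4, -0.0], [1.3, -0.6]]
['top', 'scene'] [ 0.5189 -0.0428 -0.1282] [[2.3, 0.0], [0.1, -0.3], [0.8, -0.1], [-2.2, -0.5], [-1.1, 0.5], [0.2, -0.8], [-0.2, -0.5], [1.3, -1.1]]
lean tilt,dyaw [39.61592765 40.10978301] [-6.1 -1.3  3.9 -4.5]
ret [0.5255 0.3465] [63.81174748 37.05706233] [ 5.3 -1.8 -5.8 -0.1 -1.1  1.  -1.7  0.9 -2.6]
[0.60362769 0.31975479 0.01      ] [0.50051546 0.26424699 0.01      ] [0.46433334 0.33206646 0.01      ] 28.29465017245576 118.08020428321228
```

Run:
```python
from h import *
from scipy.optimize import least_squares as ls
def lane(p,q): return R.from_euler("z",p[2]).apply(np.atleast_2d(q))+[p[0],p[1],0]
C=lambda L:np.array([[.057,L,.045],[.057,-L,.045],[-.036,-L,.05],[-.036,L,.05]])
ot=T1([[312,82],[787,150],[777,254],[295,188]]); os=S1([[447,276],[84,563],[12,490],[380,215]])
f=lambda p:np.concatenate([(proj("top",lane(p,C(p[3])))-ot).ravel(),(proj("scene",lane(p,C(p[3])))-os).ravel()])
s=ls(f,[.5,0,0,.2],loss="soft_l1");p=s.x;print(p.round(4),f(p).reshape(-1,2).round(1).tolist())
for n,u in(("top",T1([625.5,197])),("scene",[225.9,269.5])):
    print("orange pred",proj(n,lane(p,[0,-.076,.005])),u)
def tri(ut,us):
    return ls(lambda x:np.concatenate([(proj("top",x)-ut).ravel(),(proj("scene",x)-us).ravel()]),[.5,0,.1])
def L(x): return R.from_euler("z",-p[2]).apply(x-[p[0],p[1],0])
for nm,a,b in(("a",[383.6,232.8],[266.6,210.4]),("b",[417.9,237.9],[243.2,228]),("c",[481.7,247.3],[195.9,262.8]),("or",T1([625.5,197]),[225.9,269.5]),("lean",[360.3,196.5],[305.4,217.9]),("ret",[247.7,199.7],[358.1,149.6])):
    t=tri(a,b);print(nm,t.x.round(4),L(t.x).round(4),t.fun.round(1))
print(d["top"].keys())
```

```text
[ 0.5199 -0.0424 -0.1203  0.2036] [[-0.1, -0.9], [-0.7, -1.6], [-0.1, 0.0], [0.6, -0.7], [-0.1, -1.1], [-1.3, 0.6], [-0.4, -1.1], [-1.0, -1.3]]
orange pred [[438.69788794 245.0982334 ]] [441.01756757 246.25405405]
orange pred [[227.71861323 268.6606337 ]] [225.9, 269.5]
a [0.5286 0.0375 0.1289] [-0.001   0.0803  0.1289] [ 0.1  0.1  0.2 -0. ]
b [ 0.5184 -0.0434  0.1282] [-0.0014 -0.0011  0.1282] [ 0.   0.   0.1 -0. ]
c [ 0.4992 -0.193   0.1285] [-0.0025 -0.152   0.1285] [ 0.1  0.1  0.1 -0. ]
or [ 0.5083 -0.1233  0.0051] [-0.0018 -0.0818  0.0051] [-0.2 -0.2 -0.2  0. ]
lean [0.6176 0.0929 0.1115] [0.0807 0.146  0.1115] [-0.1 -0.1 -0.1  0. ]
ret [0.599  0.3603 0.1466] [0.0302 0.4093 0.1466] [-0. -0. -0.  0.]
dict_keys(['pixels', 'camera_matrix', 'cam_to_world'])
```

Request:
play_rows(claw=[0, 0, 0, 0, 0, 0, 0, 0], delta_pos=[[0.159, -0.13, 0], [0.159, -0.13, 0], [0.159, -0.13, 0], [0.159, -0.13, 0], [0.159, -0.13, 0], [0.159, -0.13, 0], [0.159, -0.13, 0], [0.159, -0.13, 0]], delta_rot=[[0, 0, 0], [0, 0, 0], [0, 0, 0], [0, 0, 0], [0, 0, 0], [0, 0, 0], [0, 0, 0], [0, 0, 0]], squeeze=30)

```text
time: 0.95
ee_pos: [0.3942, -0.2874, 0.2225]
eef_rot: [0.981, 0.194, -0.0, 0.0]
ft_force: [0.7, 0.9, -0.5]
width: 0.0868
grip_force: 0.0
```

Request:
play_rows(claw=[0, 0, 0, 0, 0, 0, 0, 0], delta_pos=[[0.159, -0.13, 0], [0.159, -0.13, 0], [0.159, -0.13, 0], [0.159, -0.13, 0], [0.159, -0.13, 0], [0.159, -0.13, 0], [0.159, -0.13, 0], [0.159, -0.13, 0]], delta_rot=[[0, 0, 0], [0, 0, 0], [0, 0, 0], [0, 0, 0], [0, 0, 0], [0, 0, 0], [0, 0, 0], [0, 0, 0]])

```text
time: 1.75
ee_pos: [0.5505, 0.0014, 0.2225]
eef_rot: [0.981, 0.193, -0.0, 0.0]
ft_force: [0.1, -1.6, -0.6]
width: 0.087
grip_force: 0.0
```

Request:
play_rows(claw=[0, 0, 0, 0, 0, 0, 0, 0], delta_pos=[[0, 0, 0], [0, 0, 0], [0, 0, 0], [0, 0, 0], [0, 0, 0], [0, 0, 0], [0, 0, 0], [0, 0, 0]], delta_rot=[[0, 0, -0.0465], [0, 0, -0.0465], [0, 0, -0.0465], [0, 0, -0.0465], [0, 0, -0.0465], [0, 0, -0.0465], [0, 0, -0.0465], [0, 0, -0.0465]])

```text
time: 2.55
ee_pos: [0.5499, -0.0001, 0.2223]
eef_rot: [0.709, 0.705, -0.0, -0.0]
ft_force: [-0.5, 1.2, -0.1]
width: 0.0869
grip_force: 0.0
```

Request:
play_rows(claw=[0, 0, 0, 0, 0, 0, 0, 0], delta_pos=[[0, 0, 0], [0, 0, 0], [0, 0, 0], [0, 0, 0], [0, 0, 0], [0, 0, 0], [0, 0, 0], [0, 0, 0]], delta_rot=[[0, 0, -0.0465], [0, 0, -0.0465], [0, 0, -0.0465], [0, 0, -0.0465], [0, 0, -0.0465], [0, 0, -0.0465], [0, 0, -0.0465], [0, 0, -0.0465]])

```text
time: 3.35
ee_pos: [0.5499, -0.0001, 0.2223]
eef_rot: [0.203, 0.979, -0.0, -0.0]
ft_force: [-0.0, -0.3, 0.1]
width: 0.0873
grip_force: 0.0
```

Request:
play_rows(claw=[0, 0, 0, 0], delta_pos=[[0, 0, 0], [0, 0, 0], [0, 0, 0], [0, 0, 0]], delta_rot=[[0, 0, -0.0465], [0, 0, -0.0465], [0, 0, 0], [0, 0, 0]])

```text
time: 3.75
ee_pos: [0.55, -0.0001, 0.2224]
eef_rot: [0.063, 0.998, 0.0, -0.0]
ft_force: [1.1, 0.4, -0.1]
width: 0.0869
grip_force: 0.0
```

Run:
```python
from bench import r
import cv2,pickle
s=r.read_state();print(s["time"],s["joint_positions"].round(2),s["ee_pos"],s["eef_rot"])
c=r.camera("wrist");c["ee"]=s["ee_pos"];c["q"]=s["eef_rot"];pickle.dump(c,open("w1.pkl","wb"))
cv2.imwrite("pics/w1.png",c["pixels"][:,:,::-1])
```

```text
3.75 [ 0.7   0.29 -0.92  1.62  0.23  1.35  1.19] [ 5.49984013e-01 -7.82504082e-05  2.22401459e-01] [ 6.33669995e-02  9.97990284e-01  2.73618501e-05 -1.24218379e-04]
```

View pics/w1.png

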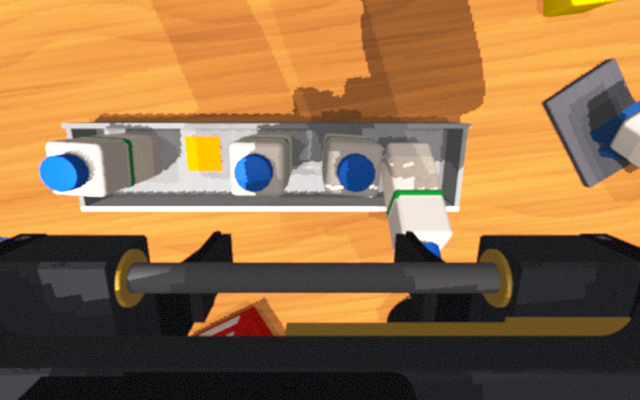

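The wrist view shows the orange mark at (186–221, 136–170). The leaning bottle's foot edge is at (384–433, 145) and its green band at (390–441, 195). Lane back corners are near (62,125) and (470,125). Next I refine from this view.

```bash
cat >> h.py <<'E'
def wcam(f):
    c=pickle.load(open(f,"rb"));T=np.eye(4);T[:3,:3]=R.from_quat(c["q"]).as_matrix();T[:3,3]=c["ee"]
    d[f]={"camera_matrix":c["camera_matrix"],"cam_to_world":T@c["hand_eye"],"pixels":c["pixels"]};return d[f]
def unproj(n,u,z):
    c=d[n];K=c["camera_matrix"];r=np.linalg.solve(K,[*u,1])*[1,-1,-1];r=c["cam_to_world"][:3,:3]@r;t=c["cam_to_world"][:3,3];return t+r*(z-t[2])/r[2]
E
python3 - <<'E'
from h import *
import cv2
c=wcam("w1.pkl");h=cv2.cvtColor(c["pixels"],cv2.COLOR_RGB2HSV)
m=cv2.inRange(h,(15,150,180),(28,255,255));m[:, :170]=0;m[:,240:]=0;m[:120]=0;m[185:]=0
print("area",m.sum()/255);P=cv2.boxPoints(cv2.minAreaRect(cv2.findNonZero(m)));print(P)
W=np.array([unproj("w1.pkl",u,.005) for u in P]);print(W.round(4),W.mean(0))
for nm,u,z in(("backL",(62,125),.05),("backR",(470,125),.05),("railL",(80,211),.045),("railR",(460,211),.045)):print(nm,unproj("w1.pkl",u,z).round(4))
m=cv2.inRange(h,(100,150,60),(125,255,255));k,_,st,ct=cv2.connectedComponentsWithStats(m)
for i in range(1,k):
    if st[i,4]>60:print("blue",ct[i].round(1),st[i],unproj("w1.pkl",ct[i],.1285).round(4))
mg=cv2.inRange(h,(40,100,40),(80,255,255));mg[:,:380]=0;mg[:,450:]=0
p=cv2.findNonZero(mg)[:,0];print("green",p[:,0].min(),p[:,0].max(),np.polyfit(p[:,0],p[:,1],1),p.mean(0))
E
```

```text
area 1144.0
[[185. 137.]
 [221. 137.]
 [221. 170.]
 [185. 170.]]
[[ 0.4872 -0.1394  0.005 ]
 [ 0.4924 -0.0986  0.005 ]
 [ 0.5299 -0.1062  0.005 ]
 [ 0.5245 -0.1481  0.005 ]] [ 0.50848282 -0.12307995  0.005     ]
backL [ 0.459  -0.2407  0.05  ]
backR [0.5111 0.163  0.05  ]
railL [ 0.5491 -0.2549  0.045 ]
railR [0.6019 0.1542 0.045 ]
blue [612.3 130.7] [591 102  49  58 783] [0.5219 0.2349 0.1285]
blue [ 63.6 172. ] [  40  154   48   37 1369] [ 0.499  -0.1926  0.1285]
blue [253.3 172.3] [ 235  154   37   37 1058] [ 0.5184 -0.0436  0.1285]
blue [355.6 172.3] [ 338  154   37   37 1052] [0.5288 0.0368 0.1285]
blue [431.9 248.6] [422 243  18  16 138] [0.602  0.0945 0.1285]
green 387 444 [-1.30924630e-01  2.47954039e+02] [414.9347079  193.62886598]
```

Run:
```python
from h import *
import cv2
c=wcam("w1.pkl");x=c["pixels"][110:260,40:240,::-1];y=c["pixels"][110:260,300:500,::-1]
cv2.imwrite("pics/w1c.png",np.vstack([cv2.resize(a,None,fx=2,fy=2,interpolation=cv2.INTER_CUBIC) if i==0 else cv2.resize(a,None,fx=2,fy=2,interpolation=cv2.INTER_CUBIC) for i,a in enumerate([x,y])]))
```

```text
(no output)
```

View pics/w1c.png

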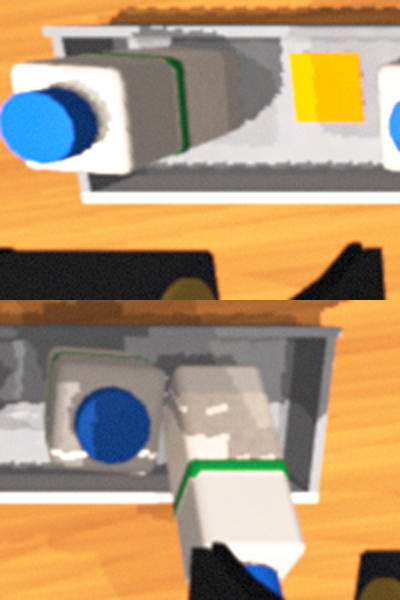

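Run:
```python
from h import *
from scipy.optimize import least_squares as ls
wcam("w1.pkl")
def W2(u): return np.array(u)/2+[300,-40]-.25
yaw0=-.128;lc=np.array([.520,-.0434])
def bot(v,q): 
    o=[v[0],v[1],.005+.023*np.sin(v[3])];return R.from_euler("ZY",[v[2],v[3]]).apply(q)+o
def f(v):
    b=lambda q:bot(v,np.array(q));sb=v[4];e=.023
    A=proj("w1.pkl",b([[-e,-e,0],[-e,e,0],[-e,-e,sb],[-e,e,sb],[-e,e,.112]]))-W2([[174,366],[253,366],[190,466],[289,463],[303,545]])
    B=proj("top",b([[0,0,.127],[-e,-e,0],[-e,e,0],[-e,e,sb],[-e,-e,sb]]))-np.array([[360.3,196.5],T1([391,177]),T1([343,171]),T1([350,117]),T1([403,122])])
    C=proj("scene",b([[0,0,.127]]))-np.array([305.4,217.9])
    return np.concatenate([A.ravel()*.6,B.ravel(),C.ravel()])
s=ls(f,[.54,.107,-.128,.7,.06],loss="soft_l1");v=s.x
print(v.round(4),np.degrees(v[3]),f(v).reshape(-1,2).round(1).tolist())
rel=R.from_euler("z",-yaw0).apply([*(v[:2]-lc),0]);print("foot in lane",rel,"dyaw deg",np.degrees(v[2]-yaw0))
```

```text
[ 0.5397  0.1013 -0.1195  0.6699  0.0672] 38.38264048557033 [[-1.3, -0.3], [1.0, -0.6], [-0.2, -0.4], [-0.5, 0.3], [2.9, 0.4], [0.5, -0.7], [1.0, 0.1], [-0.7, -0.4], [-0.1, -0.7], [0.5, 0.2], [-0.3, -1.2]]
foot in lane [0.00101939 0.14605906 0.        ] dyaw deg 0.4852224521672187
```

```bash
cat >> h.py <<'E'
YAW=-.128;LC=np.array([.520,-.0434,0])
RL=R.from_euler("z",YAW)
def lane(q): return RL.apply(q)+LC
DOWN=R.from_matrix(np.array([[-1,0,0],[0,1,0],[0,0,-1]]).T)
def tool(T,yaw=YAW): return R.from_euler("z",yaw)*R.from_euler("y",T,degrees=True)*DOWN  # T>0 leans outward
def tcp(G,Rt): return G+.0187*Rt.apply([0,0,1])
def plan(wps,start=None):
    if start is None:
        from bench import r;s=r.read_state();start=(s["ee_pos"],R.from_quat(s["eef_rot"]))
    p,q=start
    for nm,P,Q,n in wps:
        p0,q0=p,q;rv=(q0.inv()*Q).as_rotvec();print(nm)
        for i in range(1,n+1):
            t=p0+(P-p0)*i/n;tq=q0*R.from_rotvec(rv*i/n)
            dp=(q.inv().apply(t-p)/.2).round(3);dr=((q.inv()*tq).as_rotvec()/np.pi).round(4)
            print(dp.tolist(),dr.tolist());p=p+q.apply(dp*.2);q=q*R.from_rotvec(dr*np.pi)
    print("end",p.round(4),q.as_quat().round(3));return p,q
E
python3 - <<'E'
from h import *
th=np.radians(39.8);F=np.array([.001,.146,.005+.023*np.sin(th)]);G=lane(F+.093*np.array([np.sin(th),0,np.cos(th)]))
Q=tool(24);P=tcp(G,Q);print(P,Q.as_quat())
plan([("standoff",P-.1*Q.apply([0,0,1]),Q,8),("in",P,Q,5)])
E
```

```text
[0.59112827 0.09464978 0.07408959] [ 0.06255872  0.97614504  0.01329727 -0.20748603]
standoff
[-0.043, 0.062, 0.036] [-0.0, 0.0167, 0.0001]
[-0.046, 0.062, 0.033] [-0.0, 0.0166, 0.0]
[-0.047, 0.062, 0.031] [-0.0, 0.0167, 0.0001]
[-0.048, 0.062, 0.028] [-0.0001, 0.0166, 0.0]
[-0.05, 0.062, 0.026] [0.0, 0.0167, 0.0001]
[-0.051, 0.062, 0.023] [0.0, 0.0167, 0.0]
[-0.052, 0.062, 0.021] [-0.0, 0.0166, 0.0001]
[-0.054, 0.062, 0.017] [-0.0, 0.0167, 0.0001]
in
[0.0, -0.0, 0.1] [-0.0, -0.0, -0.0]
[0.0, -0.0, 0.1] [-0.0, -0.0, -0.0]
[0.0, -0.0, 0.1] [-0.0, -0.0, -0.0]
[0.0, -0.0, 0.1] [-0.0, -0.0, -0.0]
[0.0, -0.0, 0.1] [-0.0, -0.0, -0.0]
end [0.5912 0.0947 0.0741] [ 0.063  0.976  0.013 -0.208]
```

Request:
play_rows(claw=[0.28, 0.28, 0.28, 0.28, 0.28, 0.28, 0.28, 0.28], delta_pos=[[-0.043, 0.062, 0.036], [-0.046, 0.062, 0.033], [-0.047, 0.062, 0.031], [-0.048, 0.062, 0.028], [-0.05, 0.062, 0.026], [-0.051, 0.062, 0.023], [-0.052, 0.062, 0.021], [-0.054, 0.062, 0.017]], delta_rot=[[0, 0.0167, 0], [0, 0.0167, 0], [0, 0.0167, 0], [0, 0.0167, 0], [0, 0.0166, 0], [0, 0.0167, 0], [0, 0.0166, 0], [0, 0.0166, 0]])

```text
time: 4.6
ee_pos: [0.6316, 0.0904, 0.165]
eef_rot: [0.062, 0.976, 0.012, -0.209]
ft_force: [0.6, -0.8, 0.9]
width: 0.0626
grip_force: 0.0
```

Request:
play_rows(claw=[0.28, 0.28, 0.28], delta_pos=[[0, 0, 0], [0, 0, 0], [0, 0, 0]], delta_rot=[[0, 0, 0], [0, 0, 0], [0, 0, 0]])

```text
time: 4.9
ee_pos: [0.6312, 0.0896, 0.1665]
eef_rot: [0.061, 0.976, 0.012, -0.207]
ft_force: [0.1, -0.5, -1.0]
width: 0.0627
grip_force: 0.0
```

Run:
```python
from bench import r
import cv2,pickle
s=r.read_state();print(s["time"],s["joint_positions"].round(2),s["ee_pos"],s["eef_rot"],s["width"])
c=r.camera("wrist");c["ee"]=s["ee_pos"];c["q"]=s["eef_rot"];pickle.dump(c,open("w2.pkl","wb"))
cv2.imwrite("pics/w2.png",c["pixels"][:,:,::-1])
from h import *
th=np.radians(39.8);F=np.array([.001,.146,.005+.023*np.sin(th)]);G=lane(F+.093*np.array([np.sin(th),0,np.cos(th)]))
Q=tool(24);P=tcp(G,Q);plan([("in",P,Q,5)])
```

```text
4.9 [ 0.25  0.85 -0.79  1.03  0.35  1.82  1.02] [0.63123559 0.08962202 0.16646205] [ 0.06053206  0.97648336  0.01247507 -0.20654416] 0.06266330465150055
in
[-0.0, 0.0, 0.101] [-0.0002, 0.0002, 0.0002]
[-0.001, 0.001, 0.101] [-0.0001, 0.0001, 0.0003]
[-0.001, -0.0, 0.101] [-0.0002, 0.0002, 0.0002]
[-0.0, -0.0, 0.101] [-0.0001, 0.0001, 0.0003]
[-0.001, 0.0, 0.102] [-0.0002, 0.0002, 0.0002]
end [0.5911 0.0946 0.074 ] [ 0.063  0.976  0.013 -0.208]
```

View pics/w2.png

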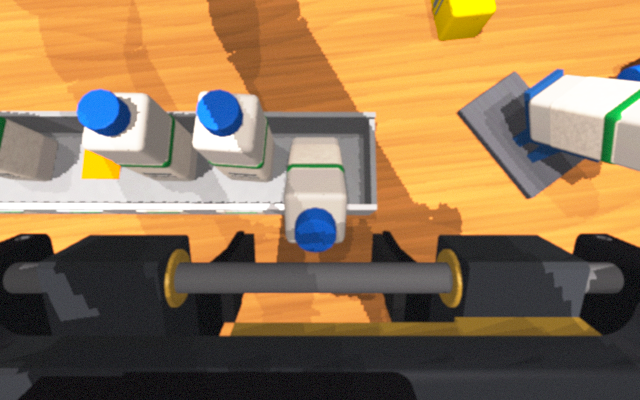

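The cap is at (316,230), centred between the fingers at about 245 and 385. I go in and close.

Request:
play_rows(claw=[0.28, 0.28, 0.28, 0.28, 0.28, 0.28, 0.28], delta_pos=[[0, 0, 0.101], [-0.001, 0.001, 0.101], [-0.001, 0, 0.101], [0, 0, 0.101], [-0.001, 0, 0.102], [0, 0, 0], [0, 0, 0]], delta_rot=[[0, 0, 0], [0, 0, 0], [0, 0, 0], [0, 0, 0], [0, 0, 0], [0, 0, 0], [0, 0, 0]])

```text
time: 5.65
ee_pos: [0.5913, 0.0945, 0.0742]
eef_rot: [0.06, 0.976, 0.013, -0.207]
ft_force: [0.8, 0.9, 1.0]
width: 0.0626
grip_force: 0.0
```

Request:
play_rows(claw=[1, 1, 1, 1, 1, 1], delta_pos=[[0, 0, 0], [0, 0, 0], [0, 0, 0], [0, 0, 0], [0, 0, 0], [0, 0, 0]], delta_rot=[[0, 0, 0], [0, 0, 0], [0, 0, 0], [0, 0, 0], [0, 0, 0], [0, 0, 0]], squeeze=30)

```text
time: 6.25
ee_pos: [0.5913, 0.0952, 0.0733]
eef_rot: [0.06, 0.976, 0.013, -0.207]
ft_force: [1.6, 0.7, 5.5]
width: 0.0459
grip_force: 29.9
```

Run:
```python
from bench import r
s=r.read_state();print(s["time"],s["joint_positions"].round(2),s["ee_pos"],s["eef_rot"],s["width"],s["ft_force"],s["grip_force"])
from h import *
TH=39.8
# grasp in bottle frame from measured pose
th=np.radians(TH);F=lane(np.array([.001,.146,.005+.023*np.sin(th)]))
Rb=RL*R.from_euler("y",TH,degrees=True)
Q=R.from_quat(s["eef_rot"]);g=Rb.inv().apply(s["ee_pos"]-F);rel=Rb.inv()*Q;print("tcp in bottle",g,rel.as_euler("zyx",degrees=True))
np.savez("grasp1.npz",g=g,rel=rel.as_quat())
def wp(x,y,z,T):
    B=RL*R.from_euler("y",T,degrees=True);return lane(np.array([x,y,z]))+B.apply(g),B*rel
w=[("lift",s["ee_pos"]+[0,0,.016],Q,2)]
for t in (30,20,10,0):
    w.append((f"t{t}",*wp(.0,.146+.003*(40-t)/40,.005+.014+.023*np.sin(np.radians(t)),t),2))
plan(w)
```

```text
6.25 [ 0.31  0.85 -0.79  1.26  0.36  1.61  0.99] [0.59133353 0.0951887  0.07333494] [ 0.05984872  0.97641869  0.01279947 -0.20702861] 0.045921372337325135 [1.60511975 0.68093674 5.46293554] 29.92780313874391
tcp in bottle [0.00567825 0.00056071 0.07451301] [179.73924677  15.85737807 179.87826083]
lift
[0.016, 0.0, -0.037] [0.0, 0.0, 0.0]
[0.016, 0.0, -0.036] [0.0, 0.0, 0.0]
t30
[0.028, 0.002, 0.004] [0.0001, -0.0272, 0.0001]
[0.028, 0.002, 0.003] [0.0002, -0.0272, 0.0]
t20
[0.029, 0.002, 0.0] [0.0001, -0.0278, 0.0001]
[0.03, 0.002, -0.003] [0.0002, -0.0278, 0.0]
t10
[0.031, 0.002, 0.001] [0.0001, -0.0278, 0.0001]
[0.03, 0.002, -0.001] [0.0001, -0.0278, 0.0]
t0
[0.032, 0.002, 0.001] [0.0002, -0.0278, 0.0001]
[0.033, 0.002, -0.001] [0.0001, -0.0277, 0.0]
end [0.5447 0.1042 0.0935] [ 0.061  0.989 -0.01   0.138]
```

Request:
play_rows(claw=[1, 1, 1], delta_pos=[[0.016, 0, -0.037], [0.016, 0, -0.036], [0, 0, 0]], delta_rot=[[0, 0, 0], [0, 0, 0], [0, 0, 0]])

```text
time: 6.55
ee_pos: [0.5914, 0.0954, 0.09]
eef_rot: [0.06, 0.976, 0.013, -0.207]
ft_force: [0.8, 0.6, -1.7]
width: 0.0457
grip_force: 29.9
```

Request:
play_rows(claw=[1, 1, 1, 1, 1, 1, 1, 1], delta_pos=[[0.028, 0.002, 0.004], [0.028, 0.002, 0.003], [0.029, 0.002, 0], [0.03, 0.002, -0.003], [0.031, 0.002, 0.001], [0.03, 0.002, -0.001], [0.032, 0.002, 0.001], [0.033, 0.002, -0.001]], delta_rot=[[0, -0.0272, 0], [0, -0.0272, 0], [0, -0.0278, 0], [0, -0.0278, 0], [0, -0.0278, 0], [0, -0.0278, 0], [0, -0.0278, 0], [0, -0.0277, 0]])

```text
time: 7.35
ee_pos: [0.5437, 0.1041, 0.0931]
eef_rot: [0.06, 0.988, -0.009, 0.139]
ft_force: [1.1, -0.1, -1.3]
width: 0.0458
grip_force: 29.9
```

Request:
play_rows(claw=[1, 1, 1], delta_pos=[[0, 0, 0], [0, 0, 0], [0, 0, 0]], delta_rot=[[0, 0, 0], [0, 0, 0], [0, 0, 0]])

```text
time: 7.65
ee_pos: [0.5452, 0.1039, 0.0935]
eef_rot: [0.061, 0.989, -0.008, 0.137]
ft_force: [-0.7, -0.8, -3.1]
width: 0.0458
grip_force: 29.9
```

Run:
```python
from bench import r
import cv2
s=r.read_state();print(s["time"],s["joint_positions"].round(2),s["ee_pos"],s["eef_rot"],s["width"],s["ft_force"],s["grip_force"])
from h import *
z=np.load("grasp1.npz");Q=RL*R.from_quat(z["rel"]);
plan([("fix",lane(np.array([0,.149,.019]))+RL.apply(z["g"]),Q,1),("down",lane(np.array([0,.149,.007]))+RL.apply(z["g"]),Q,4)])
a=r.camera("scene")["pixels"][170:310,175:375,::-1];b=r.camera("top")["pixels"][180:275,320:500,::-1]
a=cv2.resize(a,None,fx=3,fy=3,interpolation=cv2.INTER_CUBIC)
cv2.imwrite("pics/s3.png",a);cv2.imwrite("pics/t3.png",b)
```

```text
7.65 [ 0.52  0.24 -0.94  2.    0.45  0.81  0.78] [0.54515067 0.10393421 0.09351389] [ 0.06094276  0.98864888 -0.00820984  0.13708379] 0.04578905079965996 [-0.74686095 -0.75395626 -3.06427239] 29.93060915512615
fix
[0.002, 0.001, -0.001] [0.0012, -0.0004, -0.0002]
down
[0.004, 0.0, 0.015] [0.0, 0.0, 0.0]
[0.004, 0.0, 0.014] [0.0, 0.0, 0.0]
[0.004, 0.0, 0.015] [0.0, 0.0, 0.0]
[0.005, 0.0, 0.014] [0.0, 0.0, 0.0]
end [0.5446 0.1042 0.0815] [ 0.061  0.989 -0.01   0.138]
```

View pics/s3.png

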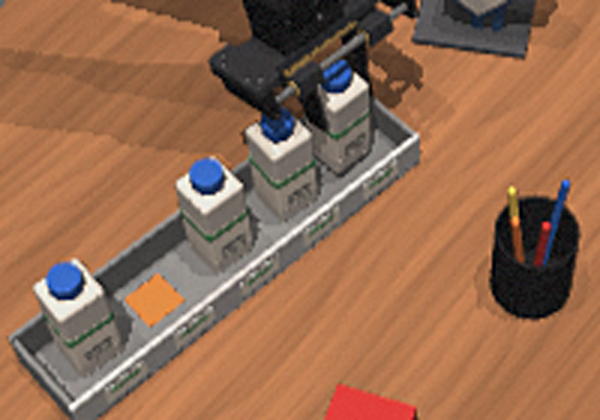

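The bottle is upright over its place at crop (343,120), next to bottle_a at (283,165). Now I lower it.

Request:
play_rows(claw=[1, 1, 1, 1, 1, 1, 1], delta_pos=[[0.002, 0.001, -0.001], [0.004, 0, 0.015], [0.004, 0, 0.014], [0.004, 0, 0.015], [0.005, 0, 0.014], [0, 0, 0], [0, 0, 0]], delta_rot=[[0.0012, 0, 0], [0, 0, 0], [0, 0, 0], [0, 0, 0], [0, 0, 0], [0, 0, 0], [0, 0, 0]])

```text
time: 8.45
ee_pos: [0.5444, 0.1048, 0.0817]
eef_rot: [0.061, 0.989, -0.01, 0.138]
ft_force: [-2.9, -0.5, 5.2]
width: 0.0458
grip_force: 30.0
```

Request:
play_rows(claw=[1, 1, 1, 1], delta_pos=[[0.001, 0, 0.005], [0, 0, 0], [0, 0, 0], [0, 0, 0]], delta_rot=[[0, 0, 0], [0, 0, 0], [0, 0, 0], [0, 0, 0]])

```text
time: 8.85
ee_pos: [0.5451, 0.1048, 0.0817]
eef_rot: [0.061, 0.988, -0.01, 0.139]
ft_force: [-6.5, -2.4, 17.0]
width: 0.0458
grip_force: 30.0
```

Request:
play_rows(claw=[1, 1, 1, 1], delta_pos=[[-0.001, 0, -0.004], [0, 0, 0], [0, 0, 0], [0, 0, 0]], delta_rot=[[0, 0, 0], [0, 0, 0], [0, 0, 0], [0, 0, 0]])

```text
time: 9.25
ee_pos: [0.5447, 0.1047, 0.0817]
eef_rot: [0.061, 0.989, -0.01, 0.138]
ft_force: [-1.5, 0.9, 7.5]
width: 0.0463
grip_force: 30.0
```

Request:
play_rows(claw=[1, 1, 1, 1], delta_pos=[[0, 0, 0], [0, 0, 0], [0, 0, 0], [0, 0, 0]], delta_rot=[[0, 0, 0], [0, 0, 0], [0, 0, 0], [0, 0, 0]], squeeze=4)

```text
time: 9.65
ee_pos: [0.5445, 0.1047, 0.0814]
eef_rot: [0.061, 0.989, -0.01, 0.138]
ft_force: [-1.7, 1.1, 6.0]
width: 0.0458
grip_force: 4.0
```

Request:
play_rows(claw=[0.45, 0.4, 0.4, 0.4], delta_pos=[[0, 0, 0], [0, 0, 0], [0, 0, 0], [0, 0, 0]], delta_rot=[[0, 0, 0], [0, 0, 0], [0, 0, 0], [0, 0, 0]])

```text
time: 10.05
ee_pos: [0.5438, 0.1042, 0.0807]
eef_rot: [0.061, 0.989, -0.01, 0.137]
ft_force: [-0.5, -0.7, 0.3]
width: 0.0518
grip_force: 0.0
```

Run:
```python
from bench import r
import cv2
s=r.read_state();print(s["time"],s["width"],s["ft_force"],s["ee_pos"])
from h import *
from scipy.optimize import least_squares as ls
I={n:r.camera(n)["pixels"] for n in("scene","top")}
for n,(x0,x1,y0,y1) in {"scene":(175,320,190,290),"top":(335,500,190,262)}.items():
    h=cv2.cvtColor(I[n],cv2.COLOR_RGB2HSV);m=cv2.inRange(h,(100,150,80),(125,255,255));k,_,st,c=cv2.connectedComponentsWithStats(m)
    print(n,[(c[i].round(1).tolist(),int(st[i,4])) for i in range(1,k) if st[i,4]>12 and x0<c[i][0]<x1 and y0<c[i][1]<y1])
a=cv2.resize(I["scene"][170:310,175:375,::-1],None,fx=3,fy=3,interpolation=cv2.INTER_CUBIC);cv2.imwrite("pics/s4.png",a)
```

```text
10.05 0.05176223113645597 [-0.46069935 -0.65798718  0.29400427] [0.54375815 0.10424265 0.08072256]
scene [([286.4, 196.8], 43), ([270.2, 211.7], 15), ([243.1, 228.0], 87), ([195.9, 262.9], 97)]
top [([417.9, 237.9], 90), ([481.7, 247.3], 101)]
```

Request:
play_rows(claw=[0.4, 0.4, 0.4, 0.4, 0.4, 0.2, 0.1], delta_pos=[[0, 0, -0.05], [0, 0, -0.1], [0, 0, -0.15], [0, 0, -0.15], [0, 0, -0.2], [0, 0, -0.2], [0, 0, 0]], delta_rot=[[0, 0, 0], [0, 0, 0], [0, 0, 0], [0, 0, 0], [0, 0, 0], [0, 0, 0], [0, 0, 0]])

```text
time: 10.85
ee_pos: [0.4993, 0.1123, 0.2502]
eef_rot: [0.06, 0.988, -0.011, 0.141]
ft_force: [0.5, -0.2, -0.3]
width: 0.0615
grip_force: 0.0
```

Run:
```python
from bench import r
from h import *
import cv2
Q=tool(0,np.radians(28.3));plan([("v",np.array([.612,.367,.27]),Q,8)])
I={n:r.camera(n)["pixels"] for n in("scene","top")}
for n,(x0,x1,y0,y1) in {"scene":(175,320,180,290),"top":(335,500,190,262)}.items():
    h=cv2.cvtColor(I[n],cv2.COLOR_RGB2HSV);m=cv2.inRange(h,(100,150,80),(125,255,255));k,_,st,c=cv2.connectedComponentsWithStats(m)
    print(n,[(c[i].round(1).tolist(),int(st[i,4])) for i in range(1,k) if st[i,4]>12 and x0<c[i][0]<x1 and y0<c[i][1]<y1])
```

```text
v
[-0.052, 0.166, 0.002] [-0.0036, 0.0109, -0.0243]
[-0.065, 0.162, 0.001] [-0.0037, 0.0109, -0.0243]
[-0.077, 0.157, 0.001] [-0.0036, 0.0109, -0.0243]
[-0.089, 0.15, -0.0] [-0.0037, 0.0109, -0.0243]
[-0.1, 0.143, -0.002] [-0.0036, 0.0109, -0.0243]
[-0.111, 0.135, -0.003] [-0.0037, 0.011, -0.0243]
[-0.12, 0.127, -0.007] [-0.0036, 0.0109, -0.0243]
[-0.129, 0.116, -0.009] [-0.0037, 0.0109, -0.0243]
end [0.612  0.3669 0.2701] [-0.244  0.97   0.    -0.   ]
scene [([285.4, 196.0], 85), ([266.6, 210.6], 83), ([243.2, 227.9], 87), ([195.9, 262.9], 100)]
top [([354.6, 228.8], 73), ([383.8, 231.6], 64), ([417.9, 237.9], 90), ([481.7, 247.3], 101)]
```

Request:
play_rows(claw=[0.1, 0.1, 0.1, 0.1, 0.1, 0.1, 0.1, 0.1], delta_pos=[[-0.052, 0.166, 0.002], [-0.065, 0.162, 0.001], [-0.077, 0.157, 0.001], [-0.089, 0.15, 0], [-0.1, 0.143, -0.002], [-0.111, 0.135, -0.003], [-0.12, 0.127, -0.007], [-0.129, 0.116, -0.009]], delta_rot=[[-0.0036, 0.0109, -0.0243], [-0.0037, 0.0109, -0.0243], [-0.0036, 0.0109, -0.0243], [-0.0037, 0.0109, -0.0243], [-0.0036, 0.0109, -0.0243], [-0.0037, 0.011, -0.0243], [-0.0036, 0.0109, -0.0243], [-0.0037, 0.0109, -0.0243]])

```text
time: 11.75
ee_pos: [0.6116, 0.366, 0.2611]
eef_rot: [-0.245, 0.969, 0.002, -0.006]
ft_force: [0.7, -1.4, 1.5]
width: 0.0781
grip_force: 0.0
```

Request:
play_rows(claw=[0.1, 0.1, 0.1], delta_pos=[[0, 0, 0], [0, 0, 0], [0, 0, 0]], delta_rot=[[0, 0, 0], [0, 0, 0], [0, 0, 0]])

```text
time: 12.05
ee_pos: [0.6112, 0.3642, 0.263]
eef_rot: [-0.243, 0.97, 0.002, -0.004]
ft_force: [-0.1, 0.0, -0.4]
width: 0.0784
grip_force: 0.0
```

Run:
```python
from bench import r
import cv2,pickle
from h import *
s=r.read_state();print(s["time"],s["joint_positions"].round(2),s["ee_pos"],s["eef_rot"],s["width"])
c=r.camera("wrist");c["ee"]=s["ee_pos"];c["q"]=s["eef_rot"];pickle.dump(c,open("w3.pkl","wb"))
I={n:r.camera(n)["pixels"] for n in("scene","top")}
pickle.dump(I,open("after1.pkl","wb"))
for n in I:
    h=cv2.cvtColor(I[n],cv2.COLOR_RGB2HSV);m=cv2.inRange(h,(100,150,80),(125,255,255));k,_,st,ct=cv2.connectedComponentsWithStats(m)
    x0,x1,y0,y1=dict(scene=(175,320,180,290),top=(335,500,190,262))[n]
    print(n,[(ct[i].round(1).tolist(),int(st[i,4])) for i in range(1,k) if st[i,4]>12 and x0<ct[i][0]<x1 and y0<ct[i][1]<y1])
cv2.imwrite("pics/w3.png",cv2.resize(c["pixels"][:260,:,::-1],(800,325),interpolation=cv2.INTER_CUBIC))
```

```text
12.05 [-0.04  0.72 -1.05  1.07  0.6   1.64  1.15] [0.61115026 0.36423647 0.2630299 ] [-0.24323287  0.96995699  0.00155819 -0.00433488] 0.07844672937572045
scene [([285.4, 196.2], 81), ([266.6, 210.6], 83), ([243.2, 228.1], 88), ([196.0, 262.9], 98)]
top [([356.1, 227.6], 38), ([383.6, 232.8], 86), ([417.9, 237.9], 90), ([481.7, 247.3], 101)]
```

View pics/w3.png

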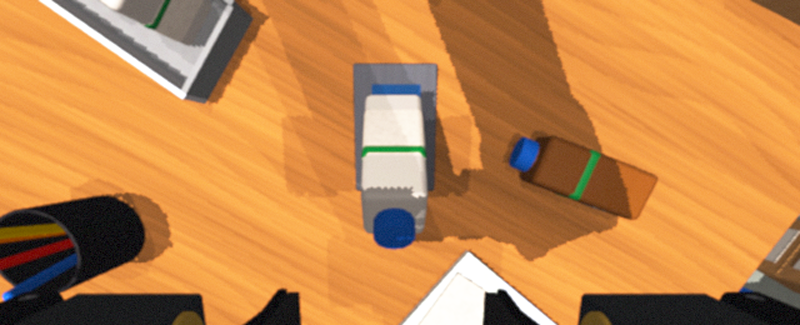

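The view shows the bottle on the rest straight in the picture: foot edge (364–421, 97), band (361–427, 150), cap (393,228). The brown look-alike is off to the right at (585,180).

```bash
cat > fit2.py <<'E'
from h import *
from scipy.optimize import least_squares as ls
wcam("w3.pkl");e=.023
def b(v,q): return R.from_euler("ZY",[v[2],v[3]]).apply(np.array(q))+[v[0],v[1],.055]
def f(v):
    A=proj("w3.pkl",b(v,[[-e,-e,0],[-e,e,0],[-e,-e,v[4]],[-e,e,v[4]],[0,0,.127]]))-np.array([[364,97],[421,97],[361,151],[427,150],[393.5,228]])/1.25
    B=proj("top",b(v,[[0,0,.127]]))-[247.7,199.7];C=proj("scene",b(v,[[0,0,.127]]))-[358.1,149.6]
    return np.concatenate([A.ravel()*.6,B.ravel(),C.ravel(),[(v[4]-.067)*300,(v[3]-.733)*20]])
s=ls(f,[.524,.32,.49,.733,.067],loss="soft_l1");v=s.x
E
python3 - <<'E'
from fit2 import *
print(v.round(4),np.degrees(v[2:4]),f(v).round(1))
a,c=[unproj("w3.pkl",np.array(u)/1.25,.01) for u in([354,64],[438,65])];w=(c-a);print("base yaw",np.degrees(np.arctan2(-w[0],w[1])),np.linalg.norm(w),(a+c)/2)
G=b(v,[0,0,.093]);print(G)
T=24;Q=tool(T,v[2]);P=tcp(G,Q)
plan([("standoff",P-.1*Q.apply([0,0,1]),Q,5),("in",P,Q,5)])
E
```

```text
[0.531  0.3241 0.487  0.6429 0.0702] [27.90291498 36.83557589] [ 0.4 -0.4 -0.1 -0.3  0.  -0.5 -0.8  0.  -0.1  1.5 -0.4 -0.4 -0.1 -2.3
  0.9 -1.8]
base yaw 27.48386474958216 0.07895621219878811 [0.48280001 0.30249921 0.01      ]
[0.58030623 0.35020296 0.12943341]
standoff
[0.0, 0.003, 0.061] [0.0002, 0.0263, 0.0003]
[-0.004, 0.002, 0.06] [0.0003, 0.0262, 0.0003]
[-0.01, 0.003, 0.06] [0.0002, 0.0263, 0.0002]
[-0.014, 0.003, 0.058] [0.0002, 0.0263, 0.0003]
[-0.019, 0.002, 0.058] [0.0002, 0.0263, 0.0003]
in
[-0.0, 0.0, 0.1] [0.0, -0.0, 0.0]
[-0.0, 0.0, 0.1] [0.0, -0.0, 0.0]
[-0.0, 0.0, 0.1] [0.0, -0.0, 0.0]
[-0.0, 0.0, 0.1] [0.0, -0.0, 0.0]
[-0.0, 0.0, 0.1] [0.0, -0.0, 0.0]
end [0.5735 0.3466 0.1123] [-0.236  0.949 -0.05  -0.202]
```

```bash
sed -i 's/(v\[3\]-.733)\*20/(v[3]-.733)*300/' fit2.py
python3 - <<'E'
from fit2 import *
print(v.round(4),np.degrees(v[2:4]),f(v).round(1))
G=b(v,[0,0,.093]);print(G)
T=24;Q=tool(T,v[2]);P=tcp(G,Q)
plan([("standoff",P-.1*Q.apply([0,0,1]),Q,5),("in",P,Q,5)])
E
```

```text
[0.5269 0.3219 0.4893 0.7322 0.0684] [28.03482143 41.952691  ] [ 0.2 -2.6 -0.1 -2.6  0.2 -0.4 -1.   0.1 -0.   3.2 -0.8 -1.4  1.1 -0.5
  0.4 -0.2]
[0.58175278 0.35109973 0.12416383]
standoff
[-0.001, 0.003, 0.066] [0.0003, 0.0263, 0.0001]
[-0.007, 0.003, 0.065] [0.0002, 0.0262, 0.0002]
[-0.012, 0.002, 0.065] [0.0003, 0.0263, 0.0001]
[-0.018, 0.003, 0.063] [0.0002, 0.0263, 0.0001]
[-0.022, 0.003, 0.062] [0.0003, 0.0263, 0.0002]
in
[-0.0, 0.0, 0.1] [-0.0, -0.0, -0.0]
[-0.0, 0.0, 0.1] [-0.0, -0.0, -0.0]
[-0.0, 0.0, 0.1] [-0.0, -0.0, -0.0]
[-0.0, 0.0, 0.1] [-0.0, -0.0, -0.0]
[-0.0, 0.0, 0.1] [-0.0, -0.0, -0.0]
end [0.575  0.3475 0.1071] [-0.237  0.949 -0.05  -0.202]
```

Request:
play_rows(claw=[0.28, 0.28, 0.28, 0.28, 0.28, 0.28, 0.28], delta_pos=[[-0.001, 0.003, 0.066], [-0.007, 0.003, 0.065], [-0.012, 0.002, 0.065], [-0.018, 0.003, 0.063], [-0.022, 0.003, 0.062], [0, 0, 0], [0, 0, 0]], delta_rot=[[0, 0.0263, 0], [0, 0.0262, 0], [0, 0.0263, 0], [0, 0.0263, 0], [0, 0.0263, 0], [0, 0, 0], [0, 0, 0]])

```text
time: 12.9
ee_pos: [0.6104, 0.3676, 0.1987]
eef_rot: [-0.238, 0.949, -0.048, -0.202]
ft_force: [-0.4, 0.9, 1.7]
width: 0.0629
grip_force: 0.0
```

Run:
```python
from bench import r
from fit2 import *
s=r.read_state();print(s["time"],s["joint_positions"].round(2),s["width"])
G=b(v,[0,0,.093]);Q=tool(24,v[2]);P=tcp(G,Q);plan([("in",P,Q,5)])
```

```text
12.9 [-0.36  1.02 -0.75  0.59  0.5   2.06  1.28] 0.06288376840847047
in
[-0.0, -0.001, 0.1] [0.0002, 0.0001, 0.0002]
[-0.0, -0.002, 0.101] [0.0002, 0.0, 0.0003]
[-0.0, -0.001, 0.1] [0.0002, 0.0001, 0.0002]
[-0.0, -0.001, 0.1] [0.0002, 0.0, 0.0003]
[-0.0, -0.001, 0.1] [0.0001, 0.0001, 0.0002]
end [0.575  0.3476 0.1072] [-0.237  0.949 -0.05  -0.202]
```

Request:
play_rows(claw=[0.28, 0.28, 0.28, 0.28, 0.28, 0.28, 0.28], delta_pos=[[0, -0.001, 0.1], [0, -0.002, 0.101], [0, -0.001, 0.1], [0, -0.001, 0.1], [0, -0.001, 0.1], [0, 0, 0], [0, 0, 0]], delta_rot=[[0, 0, 0], [0, 0, 0], [0, 0, 0], [0, 0, 0], [0, 0, 0], [0, 0, 0], [0, 0, 0]])

```text
time: 13.6
ee_pos: [0.5751, 0.3483, 0.1094]
eef_rot: [-0.239, 0.949, -0.047, -0.201]
ft_force: [0.0, -0.3, 0.9]
width: 0.0629
grip_force: 0.0
```

Request:
play_rows(claw=[1, 1, 1, 1, 1, 1], delta_pos=[[0, 0, 0], [0, 0, 0], [0, 0, 0], [0, 0, 0], [0, 0, 0], [0, 0, 0]], delta_rot=[[0, 0, 0], [0, 0, 0], [0, 0, 0], [0, 0, 0], [0, 0, 0], [0, 0, 0]], squeeze=30)

```text
time: 14.2
ee_pos: [0.5752, 0.3486, 0.1072]
eef_rot: [-0.239, 0.949, -0.048, -0.202]
ft_force: [0.6, 0.2, 5.3]
width: 0.0456
grip_force: 29.9
```

Run:
```python
from bench import r
from fit2 import *
s=r.read_state();print(s["time"],s["joint_positions"].round(2),s["ee_pos"],s["width"],s["ft_force"],s["grip_force"])
Q=R.from_quat(s["eef_rot"]);B0=R.from_euler("ZY",[v[2],v[3]]);F=np.array([v[0],v[1],.055])
g=B0.inv().apply(s["ee_pos"]-F);rel=B0.inv()*Q;print(g,rel.as_euler("zyx",degrees=True));np.savez("grasp2.npz",g=g,rel=rel.as_quat())
def wp(x,y,z,yaw,T):
    B=R.from_euler("ZY",[yaw,T]);return np.array([x,y,z])+B.apply(g),B*rel
d=B0.apply([0,0,1]);n=B0.apply([-1,0,0]);u=n*.6+d*.8
P1=s["ee_pos"]+u*.06
w=[("off",P1,Q,4)]
F1=F+u*.06
w.append(("up",*wp(F1[0],F1[1],.17,v[2],0),8))
plan(w)
O=np.array([.5085,-.1231]);print((F1))
```

```text
14.2 [-0.24  0.97 -0.77  0.93  0.47  1.82  1.21] [0.57522165 0.34861226 0.10723905] 0.0456243058060001 [0.56538126 0.15192454 5.2804589 ] 29.854526091367006
[0.00615777 0.00087409 0.07577765] [ 179.64333653   18.02296578 -179.73971692]
off
[0.024, 0.0, -0.071] [0.0, 0.0, 0.0]
[0.024, 0.001, -0.071] [0.0, 0.0, 0.0]
[0.025, 0.0, -0.071] [0.0, 0.0, 0.0]
[0.024, 0.001, -0.071] [0.0, 0.0, 0.0]
up
[0.048, 0.0, -0.033] [0.0001, -0.0291, -0.0001]
[0.045, 0.001, -0.036] [0.0002, -0.0292, -0.0002]
[0.041, 0.0, -0.041] [0.0001, -0.0291, -0.0001]
[0.037, 0.0, -0.044] [0.0002, -0.0291, -0.0001]
[0.034, 0.001, -0.048] [0.0001, -0.0292, -0.0001]
[0.028, -0.0, -0.05] [0.0001, -0.0291, -0.0002]
[0.024, 0.0, -0.053] [0.0002, -0.0291, -0.0001]
[0.019, 0.001, -0.055] [0.0001, -0.0292, -0.0001]
end [0.5366 0.3281 0.2458] [-0.242  0.958  0.04   0.152]
[0.53156783 0.32437678 0.11476406]
```

Request:
play_rows(claw=[1, 1, 1, 1], delta_pos=[[0.024, 0, -0.071], [0.024, 0.001, -0.071], [0.025, 0, -0.071], [0.024, 0.001, -0.071]], delta_rot=[[0, 0, 0], [0, 0, 0], [0, 0, 0], [0, 0, 0]])

```text
time: 14.6
ee_pos: [0.5799, 0.351, 0.1681]
eef_rot: [-0.239, 0.949, -0.048, -0.202]
ft_force: [0.2, -0.2, -1.1]
width: 0.0457
grip_force: 29.9
```

Request:
play_rows(claw=[1, 1, 1, 1, 1, 1, 1, 1], delta_pos=[[0.048, 0, -0.033], [0.045, 0.001, -0.036], [0.041, 0, -0.041], [0.037, 0, -0.044], [0.034, 0.001, -0.048], [0.028, 0, -0.05], [0.024, 0, -0.053], [0.019, 0.001, -0.055]], delta_rot=[[0, -0.0291, 0], [0, -0.0292, 0], [0, -0.0291, 0], [0, -0.0291, 0], [0, -0.0292, 0], [0, -0.0291, 0], [0, -0.0291, 0], [0, -0.0292, 0]])

```text
time: 15.4
ee_pos: [0.5362, 0.328, 0.2465]
eef_rot: [-0.24, 0.958, 0.041, 0.153]
ft_force: [-0.3, 0.0, 0.6]
width: 0.0456
grip_force: 29.9
```

Run:
```python
from bench import r
from h import *
s=r.read_state();print(s["time"],s["joint_positions"].round(2),s["ee_pos"],s["width"],s["ft_force"],s["grip_force"])
z=np.load("grasp2.npz");g=z["g"];rel=R.from_quat(z["rel"])
O=np.array([.5085,-.1231])
def wp(x,y,zz,yaw): 
    B=R.from_euler("z",yaw);return np.array([x,y,zz])+B.apply(g),B*rel
plan([("carry",*wp(*O,.175,YAW),16)])
```

```text
15.4 [ 0.27  0.22 -1.03  1.69  0.29  1.04  1.23] [0.5361862  0.32798662 0.24647381] 0.045604337612698886 [-0.3070216   0.02143571  0.61730024] 29.86620177514851
carry
[0.068, -0.121, -0.024] [0.0038, 0.0, 0.0116]
[0.064, -0.124, -0.023] [0.0039, 0.0, 0.0116]
[0.06, -0.126, -0.022] [0.0038, 0.0, 0.0116]
[0.054, -0.129, -0.02] [0.0038, 0.0001, 0.0116]
[0.05, -0.13, -0.018] [0.0038, -0.0, 0.0116]
[0.045, -0.133, -0.017] [0.0039, -0.0, 0.0116]
[0.041, -0.134, -0.015] [0.0038, 0.0, 0.0117]
[0.035, -0.136, -0.013] [0.0038, 0.0, 0.0116]
[0.03, -0.137, -0.012] [0.0038, 0.0, 0.0116]
[0.026, -0.139, -0.01] [0.0039, 0.0, 0.0116]
[0.02, -0.139, -0.009] [0.0038, 0.0001, 0.0116]
[0.015, -0.14, -0.007] [0.0038, -0.0, 0.0116]
[0.01, -0.141, -0.005] [0.0039, -0.0, 0.0116]
[0.005, -0.141, -0.003] [0.0038, -0.0, 0.0116]
[-0.0, -0.141, -0.002] [0.0038, 0.0, 0.0116]
[-0.006, -0.141, -0.0] [0.0038, 0.0, 0.0116]
end [ 0.5148 -0.123   0.2507] [ 0.06   0.986 -0.008  0.156]
```

Request:
play_rows(claw=[1, 1, 1, 1, 1, 1, 1, 1], delta_pos=[[0.068, -0.121, -0.024], [0.064, -0.124, -0.023], [0.06, -0.126, -0.022], [0.054, -0.129, -0.02], [0.05, -0.13, -0.018], [0.045, -0.133, -0.017], [0.041, -0.134, -0.015], [0.035, -0.136, -0.013]], delta_rot=[[0.0038, 0, 0.0116], [0.0039, 0, 0.0116], [0.0038, 0, 0.0116], [0.0038, 0, 0.0116], [0.0038, 0, 0.0116], [0.0039, 0, 0.0116], [0.0038, 0, 0.0117], [0.0038, 0, 0.0116]])

```text
time: 16.2
ee_pos: [0.5253, 0.1019, 0.2485]
eef_rot: [-0.091, 0.984, 0.016, 0.155]
ft_force: [0.1, -0.6, -2.0]
width: 0.0459
grip_force: 29.9
```

Request:
play_rows(claw=[1, 1, 1, 1, 1, 1, 1, 1], delta_pos=[[0.03, -0.137, -0.012], [0.026, -0.139, -0.01], [0.02, -0.139, -0.009], [0.015, -0.14, -0.007], [0.01, -0.141, -0.005], [0.005, -0.141, -0.003], [0, -0.141, -0.002], [-0.006, -0.141, 0]], delta_rot=[[0.0038, 0, 0.0116], [0.0039, 0, 0.0116], [0.0038, 0, 0.0116], [0.0038, 0, 0.0116], [0.0039, 0, 0.0116], [0.0038, 0, 0.0116], [0.0038, 0, 0.0116], [0.0038, 0, 0.0116]])

```text
time: 17.0
ee_pos: [0.5148, -0.1249, 0.2501]
eef_rot: [0.062, 0.986, -0.009, 0.155]
ft_force: [-0.2, -0.9, -1.9]
width: 0.0457
grip_force: 29.9
```

Request:
play_rows(claw=[1, 1, 1], delta_pos=[[0, 0, 0], [0, 0, 0], [0, 0, 0]], delta_rot=[[0, 0, 0], [0, 0, 0], [0, 0, 0]])

```text
time: 17.3
ee_pos: [0.5152, -0.1226, 0.2497]
eef_rot: [0.06, 0.986, -0.008, 0.155]
ft_force: [0.7, -0.7, -1.3]
width: 0.0461
grip_force: 29.9
```

```bash
cat > p.py <<'E'
from bench import r
from h import *
s=r.read_state();print(s["time"],s["joint_positions"].round(2),s["ee_pos"],s["width"],s["ft_force"],s["grip_force"])
z=np.load("grasp2.npz");g=z["g"];rel=R.from_quat(z["rel"])
O=np.array([.5085,-.1231])
def wp(x,y,zz,yaw): 
    B=R.from_euler("z",yaw);return np.array([x,y,zz])+B.apply(g),B*rel
E
python3 - <<'E'
from p import *
import cv2
plan([("fix",*wp(*O,.175,YAW),1),("down",*wp(*O,.025,YAW),7),("d2",*wp(*O,.008,YAW),5)])
a=r.camera("scene")["pixels"][120:310,150:375,::-1]
cv2.imwrite("pics/s5.png",cv2.resize(a,None,fx=3,fy=3,interpolation=cv2.INTER_CUBIC))
E
```

```text
17.3 [ 0.82 -0.11 -0.61  1.91 -0.11  1.01  1.69] [ 0.51516123 -0.12260239  0.24973669] 0.046110636037105156 [ 0.73174336 -0.67272314 -1.30951915] 29.869243232533336
fix
[0.0, -0.002, -0.006] [-0.0001, -0.0011, 0.0003]
down
[0.033, -0.0, 0.102] [0.0, -0.0, -0.0]
[0.033, -0.001, 0.102] [0.0, -0.0, -0.0]
[0.034, 0.0, 0.102] [0.0, -0.0, -0.0]
[0.033, -0.0, 0.102] [0.0, -0.0, -0.0]
[0.033, -0.001, 0.102] [0.0, -0.0, -0.0]
[0.033, 0.0, 0.102] [0.0, -0.0, -0.0]
[0.033, -0.0, 0.102] [0.0, -0.0, -0.0]
d2
[0.005, -0.0, 0.016] [0.0, -0.0, -0.0]
[0.006, -0.0, 0.016] [0.0, -0.0, -0.0]
[0.005, -0.0, 0.016] [0.0, -0.0, -0.0]
[0.005, -0.0, 0.016] [0.0, -0.0, -0.0]
[0.006, -0.001, 0.016] [0.0, -0.0, -0.0]
end [ 0.5146 -0.1231  0.0838] [ 0.06   0.986 -0.008  0.156]
```

View pics/s5.png

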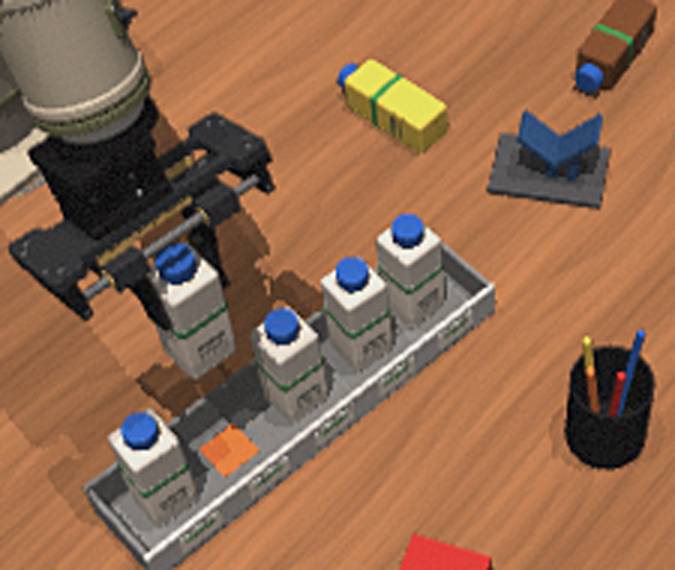

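The pot, red packs and standing bottles are untouched. The first bottle stands at crop (408,265), and the held one hangs at (195,310) on the robot side of the orange mark (228,450), high up. I lower it, first centring it with the pad geometry.

```bash
cat >> p.py <<'E'
g[1]=0;rel=R.from_euler("y",-(rel*DOWN.inv()).inv().as_euler("zyx")[1])*DOWN;print((rel*DOWN.inv()).as_rotvec(degrees=True))
E
python3 - <<'E'
from p import *
plan([("fix",*wp(*O,.175,YAW),1),("down",*wp(*O,.025,YAW),7)])
E
```

```text
17.35 [ 0.82 -0.11 -0.61  1.91 -0.11  1.01  1.69] [ 0.51516452 -0.12244554  0.24975864] 0.04552840140526798 [ 0.51135099 -0.9086692  -1.35079766] 29.869048492982984
[  0.         -18.02411608   0.        ]
fix
[0.0, -0.007, -0.005] [0.0013, -0.0011, 0.002]
down
[0.033, -0.0, 0.102] [-0.0, 0.0, -0.0]
[0.033, -0.0, 0.102] [-0.0, 0.0, -0.0]
[0.034, -0.0, 0.101] [-0.0, 0.0, -0.0]
[0.033, -0.0, 0.102] [-0.0, 0.0, -0.0]
[0.033, -0.0, 0.102] [-0.0, 0.0, -0.0]
[0.033, -0.0, 0.102] [-0.0, 0.0, -0.0]
[0.033, -0.0, 0.102] [-0.0, 0.0, -0.0]
end [ 0.5147 -0.1238  0.1007] [ 0.063  0.986 -0.01   0.156]
```

Request:
play_rows(claw=[1, 1, 1, 1, 1, 1, 1, 1], delta_pos=[[0, -0.007, -0.005], [0.033, 0, 0.102], [0.033, 0, 0.102], [0.034, 0, 0.101], [0.033, 0, 0.102], [0.033, 0, 0.102], [0.033, 0, 0.102], [0.033, 0, 0.102]], delta_rot=[[0.0013, -0.0011, 0.002], [0, 0, 0], [0, 0, 0], [0, 0, 0], [0, 0, 0], [0, 0, 0], [0, 0, 0], [0, 0, 0]])

```text
time: 18.15
ee_pos: [0.5147, -0.1241, 0.1002]
eef_rot: [0.064, 0.986, -0.01, 0.157]
ft_force: [0.1, -0.3, -1.1]
width: 0.0461
grip_force: 29.9
```

Request:
play_rows(claw=[1, 1, 1], delta_pos=[[0, 0, 0], [0, 0, 0], [0, 0, 0]], delta_rot=[[0, 0, 0], [0, 0, 0], [0, 0, 0]])

```text
time: 18.45
ee_pos: [0.5154, -0.1246, 0.1022]
eef_rot: [0.064, 0.985, -0.01, 0.157]
ft_force: [-0.1, -0.4, -1.9]
width: 0.0459
grip_force: 29.9
```

Run:
```python
from p import *
plan([("fix",*wp(*O,.02,YAW),2),("d2",*wp(*O,.0075,YAW),5)])
```

```text
18.45 [ 0.8   0.06 -0.65  2.1   0.05  0.67  1.57] [ 0.51540203 -0.12460163  0.1021879 ] 0.04594929851314493 [-0.0644889  -0.44078203 -1.91384353] 29.86911680549383
[  0.         -18.02411608   0.        ]
fix
[0.007, 0.002, 0.015] [-0.0002, 0.0003, -0.0002]
[0.007, 0.001, 0.014] [-0.0001, 0.0004, -0.0001]
d2
[0.004, 0.0, 0.012] [-0.0, -0.0, -0.0]
[0.004, 0.0, 0.012] [-0.0, -0.0, -0.0]
[0.004, 0.0, 0.012] [-0.0, -0.0, -0.0]
[0.004, 0.0, 0.012] [-0.0, -0.0, -0.0]
[0.003, 0.0, 0.012] [-0.0, -0.0, -0.0]
end [ 0.5147 -0.1239  0.0832] [ 0.063  0.986 -0.01   0.156]
```

Request:
play_rows(claw=[1, 1, 1, 1, 1, 1, 1, 1], delta_pos=[[0.007, 0.002, 0.015], [0.007, 0.001, 0.014], [0.004, 0, 0.012], [0.004, 0, 0.012], [0.004, 0, 0.012], [0.004, 0, 0.012], [0, 0, 0], [0, 0, 0]], delta_rot=[[0, 0.0004, 0], [0, 0.0004, 0], [0, 0, 0], [0, 0, 0], [0, 0, 0], [0, 0, 0], [0, 0, 0], [0, 0, 0]])

```text
time: 19.25
ee_pos: [0.5137, -0.1237, 0.0842]
eef_rot: [0.064, 0.986, -0.01, 0.155]
ft_force: [0.3, -0.0, -2.0]
width: 0.0459
grip_force: 29.9
```

Request:
play_rows(claw=[1, 1, 1, 1], delta_pos=[[0.001, 0, 0.005], [0.001, 0, 0.005], [0, 0, 0], [0, 0, 0]], delta_rot=[[0, 0, 0], [0, 0, 0], [0, 0, 0], [0, 0, 0]])

```text
time: 19.65
ee_pos: [0.5139, -0.1238, 0.0822]
eef_rot: [0.064, 0.986, -0.01, 0.155]
ft_force: [-0.2, 0.5, -2.6]
width: 0.046
grip_force: 29.9
```

Still hanging free (−2 N), so I go on down in small steps.

Request:
play_rows(claw=[1, 1, 1], delta_pos=[[0.001, 0, 0.005], [0, 0, 0], [0, 0, 0]], delta_rot=[[0, 0, 0], [0, 0, 0], [0, 0, 0]])

```text
time: 19.95
ee_pos: [0.514, -0.1238, 0.0811]
eef_rot: [0.064, 0.986, -0.01, 0.155]
ft_force: [0.4, -0.2, -1.9]
width: 0.0457
grip_force: 29.9
```

Request:
play_rows(claw=[1, 1, 1], delta_pos=[[0.001, 0, 0.004], [0, 0, 0], [0, 0, 0]], delta_rot=[[0, 0, 0], [0, 0, 0], [0, 0, 0]])

```text
time: 20.25
ee_pos: [0.5145, -0.1241, 0.0808]
eef_rot: [0.064, 0.986, -0.01, 0.156]
ft_force: [-1.8, 0.4, 3.4]
width: 0.0462
grip_force: 29.9
```

Request:
play_rows(claw=[1, 1, 1, 1], delta_pos=[[0, 0, 0], [0, 0, 0], [0, 0, 0], [0, 0, 0]], delta_rot=[[0, 0, 0], [0, 0, 0], [0, 0, 0], [0, 0, 0]], squeeze=4)

```text
time: 20.65
ee_pos: [0.5142, -0.1241, 0.0805]
eef_rot: [0.064, 0.986, -0.01, 0.155]
ft_force: [0.3, -2.2, 2.5]
width: 0.0461
grip_force: 4.0
```

Request:
play_rows(claw=[0.45, 0.4, 0.4, 0.4], delta_pos=[[0, 0, 0], [0, 0, 0], [0, 0, 0], [0, 0, 0]], delta_rot=[[0, 0, 0], [0, 0, 0], [0, 0, 0], [0, 0, 0]])

```text
time: 21.05
ee_pos: [0.5139, -0.1236, 0.0802]
eef_rot: [0.064, 0.986, -0.01, 0.155]
ft_force: [-0.3, -0.3, 0.9]
width: 0.0522
grip_force: 0.0
```

Request:
play_rows(claw=[0.4, 0.4, 0.4, 0.4, 0.4, 0.4, 0.4], delta_pos=[[0, 0, -0.05], [0, 0, -0.1], [0, 0, -0.15], [0, 0, -0.15], [0, 0, -0.2], [0, 0, -0.2], [0, 0, -0.2]], delta_rot=[[0, 0, 0], [0, 0, 0], [0, 0, 0], [0, 0, 0], [0, 0, 0], [0, 0, 0], [0, 0, 0]])

```text
time: 21.75
ee_pos: [0.4492, -0.1146, 0.2825]
eef_rot: [0.063, 0.986, -0.01, 0.156]
ft_force: [1.2, -0.5, 0.2]
width: 0.0524
grip_force: 0.0
```

Request:
play_rows(claw=[0.4, 0.4, 0.4, 0.4, 0.4, 0.4, 0.4, 0.4], delta_pos=[[0.2, 0, -0.05], [0.2, 0, -0.05], [0.2, 0, 0], [0, 0, 0], [0, 0, 0], [0, 0, 0], [0, 0, 0], [0, 0, 0]], delta_rot=[[0, 0, 0], [0, 0, 0], [0, 0, 0], [0, 0, 0], [0, 0, 0], [0, 0, 0], [0, 0, 0], [0, 0, 0]])

```text
time: 22.55
ee_pos: [0.3534, -0.1023, 0.241]
eef_rot: [0.064, 0.989, -0.005, 0.136]
ft_force: [0.0, 0.1, -0.5]
width: 0.0522
grip_force: 0.0
```

Run:
```python
from bench import r
from h import *
from scipy.optimize import least_squares as ls
import cv2
s=r.read_state();print(s["time"],s["ee_pos"],s["ft_force"])
I={n:r.camera(n)["pixels"] for n in("scene","top")};C={}
for n in I:
    h=cv2.cvtColor(I[n],cv2.COLOR_RGB2HSV);m=cv2.inRange(h,(100,150,80),(125,255,255));k,_,st,ct=cv2.connectedComponentsWithStats(m)
    x0,x1,y0,y1=dict(scene=(175,320,180,290),top=(335,500,190,262))[n]
    C[n]=sorted([ct[i].round(1).tolist()+[int(st[i,4])] for i in range(1,k) if st[i,4]>20 and x0<ct[i][0]<x1 and y0<ct[i][1]<y1],key=lambda a:a[0]*(1 if n=="top" else -1));print(n,C[n])
for a,b in zip(C["top"],C["scene"]):
    t=ls(lambda x:np.concatenate([(proj("top",x)-a[:2]).ravel(),(proj("scene",x)-b[:2]).ravel()]),[.5,0,.1]);print(RL.inv().apply(t.x-LC).round(4),t.fun.round(1))
A=cv2.resize(I["scene"][170:310,175:335,::-1],None,fx=3,fy=3,interpolation=cv2.INTER_CUBIC);B=cv2.resize(I["top"][190:270,325:500,::-1],(480,219),interpolation=cv2.INTER_CUBIC)
cv2.imwrite("pics/f.png",np.vstack([A[:375],B]))
```

```text
22.55 [ 0.35344857 -0.10229312  0.24096434] [ 0.01367256  0.12691192 -0.49076379]
scene [[285.4, 196.1, 79], [266.7, 210.7, 82], [243.1, 228.0, 87], [218.3, 246.0, 96], [195.9, 262.9, 98]]
top [[354.6, 229.5, 85], [383.6, 232.8, 86], [417.9, 237.9, 90], [451.8, 243.1, 95], [481.6, 247.4, 100]]
[-0.0038  0.1505  0.128 ] [-0. -0. -0.  0.]
[-0.0016  0.0813  0.1277] [ 0.1  0.1  0.1 -0. ]
[-0.0017 -0.0003  0.1282] [ 0.1  0.1  0.1 -0. ]
[-0.0021 -0.0807  0.1283] [ 0.1  0.1  0.2 -0. ]
[-0.0017 -0.151   0.1277] [ 0.1  0.1  0.1 -0. ]
```

View pics/f.png

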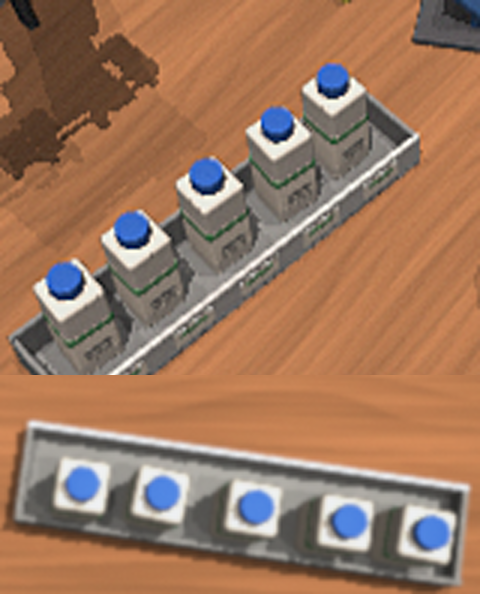

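All five bottles stand upright and in line: the first now at lane (−2, +150 mm) relative to the row, the second centred on the orange mark within about 1 mm. The others have not moved. I hand in.

```bash
python3 -c "
from bench import r
print(r.close_job())"
```

```text
the job is handed in; nothing more can be done
None
```

I stood the leaning bottle upright in its own place and set the returned bottle upright on the orange mark, with nothing else moved, and handed in the job at about 23 s; no verdict was shown.

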